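# Stir the bead bath and hold the sprung sensor over it

### The arm

A 7-joint arm with a two-finger parallel gripper is mounted at the origin on the work surface. World frame = base frame: x ahead of the robot, y to its left, z up, the work surface at z = 0. Lengths are in m, angles in rad, forces in N, time in s.
With the tool pointing down it reaches from about 0.425 to 0.875 m from the base axis. Payload 8.4 kg.
Tool frame: the origin (TCP) lies at the very end of the fingers, on their centre line; the grasp point (between the pads) lies 19 mm behind it; z points along the fingers, y is the line along which they close (so a half turn about z gives the same grasp; the last joint's range is limited). The gripper opens to 87 mm and grips with 3 to 60 N. Pads are 19 mm wide; open, the fingers measure 117 mm over their backs; the gripper's body (75 mm by 190 mm) begins 51 mm behind the grasp point.
Start: joints at [-1.338, 0.333, 0.04, 1.465, -0.013, 1.343, -0.059], TCP at [0.212, 0.615, 0.195] pointing down, gripper open.
Joint ranges: [-2.58, 2.58], [-0.38, 2.09], [-1.3, 1.39], [0.25, 2.4], [-1.5, 4.64], [0.08, 2.09], [-2.65, 2.65]. Speed limits (rad/s): [2.22, 2.22, 2.79, 2.79, 3.14, 3.14, 3.14].

### API

Orientations are given as a rotation vector (axis times angle).
In Python, from bench import monitor, imaging, arm gives the robot as it stands. The module is installed in compiled form; this text tells all that it offers.
- The arm moves only by the tool step_arm, never from a script. Its argument "increments" is a list of rows, each a list of 3 entries, a list of its own where there are three numbers: the finger opening in mm, from 0 to 87, then the shift along the tool's x, y, z in units of 30 mm (1.0 is 30 mm), then the turn, a rotation vector about the tool's x, y, z in degrees. A call has 1 to 10 rows; each row shifts and turns the commanded pose from where the row before left it, along the tool's axes as they then stand; what a row does not reach is not made up. A row lasts 1/10 s, in which the tool goes at most 50 mm and 8.59 degrees, less where a joint would pass 70% of its speed; a pose out of reach is approached as far as the arm can. A call is refused whole if a number of a shift passes 1 or a number of a turn 8.59, either way. A call with a gripper value outside its range is refused whole. The fingers move at their own pace and stop on an object; "newtons" is the grip in N (left out, the last holds). Time passes only in rows, so rows that do not move let the fingers close. It gives the time, the measured TCP pose, the force, the opening and the grip force at its end, in the units of the state.
- monitor.sense(): the state, without advancing time (a new reading comes with each control period).
- imaging.camera(name): name is "side" or "top"; returns a dict with "img" (384x512x3 uint8, blue, green, red), "fovy" (degrees; the focal length in pixels is half the picture's height over the tangent of half this angle, whatever the lens; pixels are square), "cx", "cy" (the principal point, pixels), "T" (4x4, takes a point from camera to world coordinates). Camera axes: x right, y down, z forward; pixel columns grow to the right and rows downward; lengths in m; the calibration is good to about 2 mm. A picture is of the moment at which its call begins. There is no depth.
- arm.close_job(): hands the job in; it is judged then, once.
The state is a dict: "time_s": time; "joint_positions": joint angles; "joint_vel": joint speeds; "tau": joint torques, N m; "tcp_pos": TCP position; "tool_rot": TCP orientation; "wrist_force": force on the tool from outside, world axes, zero at the start; "wrist_torque": the same for the moment, N m; "width": finger opening in m; "grasp_force": force on a finger pad.
Only numpy, scipy, OpenCV 4.12 (cv2) and the standard library are available. Lean on these libraries where they do the work, as an engineer would, in place of code of your own. Each camera call takes 0.05 s, during which the arm holds its last target. There are 200 camera calls.

### The job

Take a temperature reading of the bead bath: lift the stirring rod from its holder, stir the beads in the well with it, a few full turns round the well so that beads of every colour have clearly shifted, and stand the rod back in its holder. Then swing the orange sensor head in over the well against its spring, all the way to the stop, and finish while still holding it there with the gripper fingers, because it springs back if let go. Keep all the beads in the well and leave the bottle, the jar and the slide box where they are.

Things in the scene. Friction and masses are not known exactly. Their poses are not given: they have to be found in the camera images.
- bath: cream and teal bead bath, a heavy bench unit fixed to the bench, 250 x 170 mm, 55 mm tall. Origin on the bench under the centre of its round well; z up; x points from the well to the arm's pivot, 120 mm away on the side farther from the robot; the sensor arm rests on the +y side
- well (a point): centre of the well's dark flat floor, 22 mm above the bench; well 116 mm in inner diameter, rim 55 mm above the bench; axes as the bath's. Six loose 18 mm balls lie in it: at the start in an arc 30 mm from its centre, round its +y half (the side of the resting arm); the -y side is bare floor
- sensor_arm (a joint): angle of the sprung sensor arm about its upright pivot, rad: 0 at rest, swung aside; grows counter-clockwise seen from above as it swings in; 1.1 at its hard stop, the sensor head straight above the middle of the well. A spring always drives it back: about 2 N at the head at rest, 6 N at the stop; it does not latch
- sensor_head (a point): in the orange sensor head at the arm's free end, on its axis, 112 mm above the bench. The head is an upright cylinder 24 mm across, underside 76 mm and top 126 mm above the bench, its axis 120 mm from the pivot. The arm bar (12 mm wide, 90 to 99 mm above the bench) joins it on the side facing the pivot; the other sides are free
- pivot (a point): point on the sensor arm's upright pivot axis, 112 mm above the bench (the hub's top is 108 mm high, hub 38 mm across)
- rod_handle (a point): centre of the blue handle of the stirring rod, loose, standing in its holder at the start (may lean a few degrees). Handle 18 mm across, 65 mm long; below it a steel shaft 10 mm across, 95 mm long. This point is 128 mm above the tip, 32 mm below the top; z runs from tip to handle
- rod_tip (a point): lower end of the stirring rod, on its axis
- socket (a point): bottom of the rod holder's bore, on its axis, 8 mm above the bench. The holder is fixed to the bench: a white funnel on a grey 68 mm foot; mouth 66 mm above the bench and about 48 mm in inner diameter, narrowing to a bore of 13 mm in the lowest 36 mm. The rod is dropped in tip first and then stands in it
- bead0_center (a point): centre of a loose white ball in the well, 18 mm in diameter, 12 g
- bead1_center (a point): centre of a loose yellow ball in the well, 18 mm in diameter, 12 g
- bead2_center (a point): centre of a loose red ball in the well, 18 mm in diameter, 12 g
- bead3_center (a point): centre of a loose white ball in the well, 18 mm in diameter, 12 g
- bead4_center (a point): centre of a loose yellow ball in the well, 18 mm in diameter, 12 g
- bead5_center (a point): centre of a loose red ball in the well, 18 mm in diameter, 12 g
- reagent: brown glass reagent bottle with a black cap, 60 mm across, 100 mm tall, loose; origin at the centre of its underside
- jar: clear specimen jar with a red cap, 56 mm across, 65 mm tall, loose; origin at the centre of its underside
- slidebox: blue and white slide box, 92 x 87 x 34 mm, loose; origin at the centre of its underside
Things that resemble listed ones, but are neither listed nor needed, are in the scene too. Leave any brown or red look-alike of the part that bears rod_handle alone.

How it is judged:
By the outcome, as a careful person would: the job done as asked, in the order asked, and still so for the second after the job is handed in, while the arm keeps its last pose, push and grip.
It also fails if it takes over 72 s, if anything falls off the work surface, if the arm or the gripper's body presses on something with over 40 N, if the wrist force passes 120 N, or if a joint passes its speed limit or range.

## Working session

There is one attempt and no reset: what is moved stays moved. The work goes in short steps, Python scripts to look and compute and a tool call to move; the robot and the scene stay as the last step left them, time stands still between calls to the robot, and variables do not carry over. Pictures are saved under pics/ and viewed, at most 10 in all, crops included, and the job is handed in when it is done.

Besides the shell and the picture viewer there is one more tool, called after "Request:" by a JSON object that holds its "op" and its "data", one argument or row to a line. step_arm: Moves the arm, as the interface text tells. Its arguments: {"type":"object","properties":{"increments":{"type":"array"},"newtons":{"type":"number"}},"required":["increments"]}

```bash
mkdir -p pics; cat > h.py <<'E'
import numpy as np, cv2
from bench import monitor, imaging, arm
from scipy.spatial.transform import Rotation as R
def cam(n):
    c=imaging.camera(n); c["f"]=c["img"].shape[0]/2/np.tan(np.radians(c["fovy"])/2); return c
def ray(c,u,v):
    d=np.array([(u-c["cx"])/c["f"],(v-c["cy"])/c["f"],1]); T=np.array(c["T"]); return T[:3,3],T[:3,:3]@d
def plane(c,u,v,z):
    o,d=ray(c,u,v); return o+d*(z-o[2])/d[2]
def proj(c,p):
    T=np.array(c["T"]); q=T[:3,:3].T@(np.array(p)-T[:3,3]); return q[:2]/q[2]*c["f"]+[c["cx"],c["cy"]]
def tri(c1,p1,c2,p2):
    o,d=ray(c1,*p1); o2,d2=ray(c2,*p2); s=np.linalg.lstsq(np.c_[d,-d2],o2-o,rcond=None)[0]
    return (o+d*s[0]+o2+d2*s[1])/2, np.linalg.norm(o+d*s[0]-o2-d2*s[1])
def blobs(c,lo,hi,mn=20):
    h=cv2.cvtColor(c["img"],cv2.COLOR_BGR2HSV); m=cv2.inRange(h,lo,hi)
    n,l,s,ce=cv2.connectedComponentsWithStats(m)
    return [(s[i].tolist(),ce[i].round(1).tolist()) for i in range(1,n) if s[i,4]>=mn]
E
python3 - <<'E'
from h import *
import pickle
cs={n:cam(n) for n in("side","top")}
pickle.dump(cs,open("c0.pkl","wb"))
for n,c in cs.items():
    print(n,c["fovy"],np.array(c["T"]).round(3).tolist(),c["cx"],c["cy"]); cv2.imwrite(f"pics/{n}0.png",cv2.resize(c["img"],(768,576)))
s=monitor.sense(); print({k:np.round(v,3).tolist() for k,v in s.items()}); print(R.from_rotvec(s["tool_rot"]).as_matrix().round(3))
E
```

```text
side 55.48438863078278 [[-0.821, -0.402, 0.406, 0.184], [-0.571, 0.588, -0.573, 0.491], [-0.008, -0.702, -0.712, 0.652], [0.0, 0.0, 0.0, 1.0]] 253.09830837737638 193.24655052910558
top 54.38894600094298 [[0.02, -0.982, 0.187, 0.343], [-1.0, -0.018, 0.009, 0.039], [-0.006, -0.187, -0.982, 1.088], [0.0, 0.0, 0.0, 1.0]] 252.1410635307068 196.39749507606174
{'time_s': 0.1, 'joint_positions': [-1.338, 0.334, 0.04, 1.466, -0.013, 1.343, -0.059], 'joint_vel': [0.0, -0.002, -0.001, -0.003, 0.0, 0.001, 0.001], 'tau': [0.003, -65.781, 1.339, -40.471, -0.06, 0.041, 0.0], 'tcp_pos': [0.212, 0.614, 0.194], 'tool_rot': [-0.519, -3.098, 0.002], 'wrist_force': [0.165, -0.406, 0.224], 'wrist_torque': [0.016, -0.045, 0.02], 'grasp_force': 0.0, 'width': 0.087}
[[-0.945  0.326 -0.   ]
 [ 0.326  0.945 -0.001]
 [-0.    -0.001 -1.   ]]
```

View pics/side0.png

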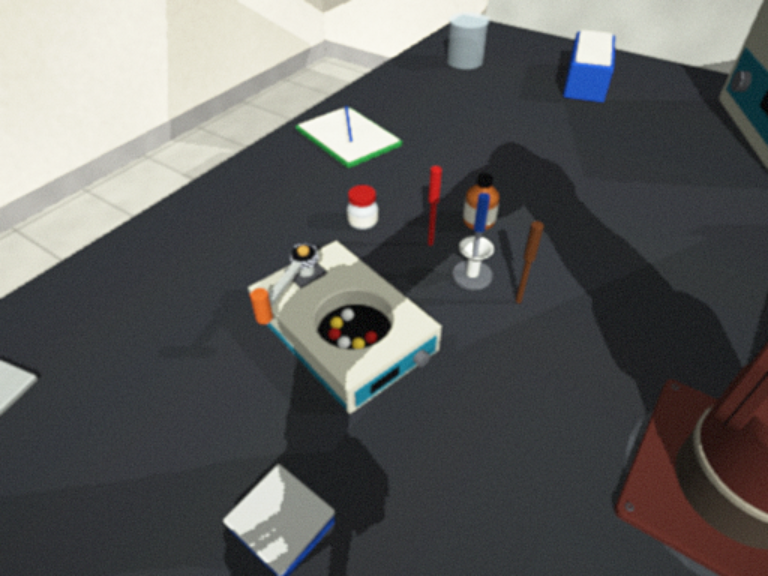

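View pics/top0.png

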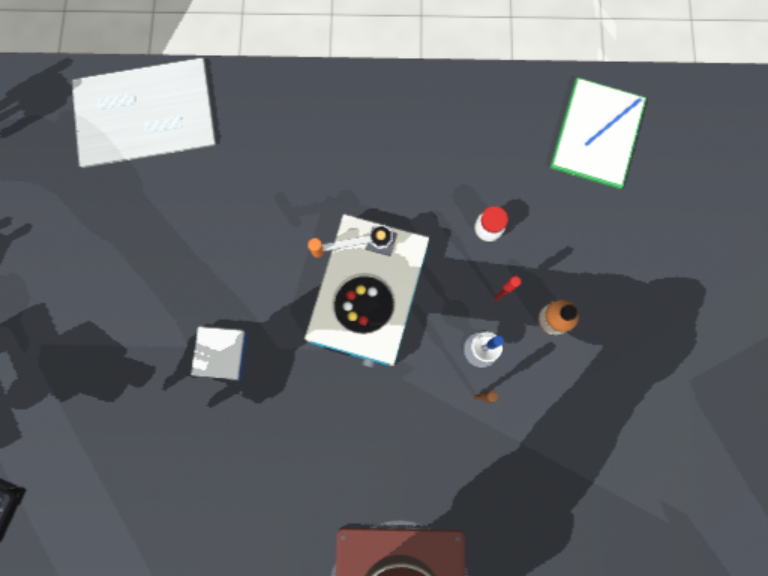

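The two views show these candidates (768x576 pixels):
- **Blue handle in the white funnel:** side (482,213), top (493,343). It is the only blue-handled rod standing in a holder, so it fits the description.
- **Look-alikes to leave alone:** the red rod at side (435,185) and the brown rod at side (533,240).
- **Blue pen on the notebook:** not the rod.

Other positions: well at top (364,304), orange head at (315,246), hub at (381,236).

```bash
cat > m.py <<'E'
from h import *
import pickle
cs=pickle.load(open("c0.pkl","rb")); S,T=cs["side"],cs["top"]
for n,c in cs.items():
    print(n,"blue",blobs(c,(105,120,60),(130,255,255)))
    print(n,"orange",blobs(c,(5,150,120),(16,255,255)))
    print(n,"yellow",blobs(c,(18,100,120),(35,255,255),5))
    print(n,"dark",[b for b in blobs(c,(0,0,0),(180,255,30),300)])
    print(n,"red",blobs(c,(0,190,90),(4,255,255),5))
crop=lambda c,x,y,w,h,k:cv2.resize(c["img"][y:y+h,x:x+w],None,fx=k,fy=k,interpolation=cv2.INTER_CUBIC)
a=crop(S,270,100,100,120,5); b=crop(T,290,180,60,120,5)
cv2.imwrite("pics/crop1.png",np.hstack([a,b]))
E
python3 m.py
```

```text
side blue [([375, 22, 36, 47, 823], [391.8, 52.0]), ([230, 70, 5, 24, 31], [231.9, 81.3]), ([316, 129, 10, 26, 166], [320.7, 141.7]), ([189, 344, 34, 40, 195], [206.5, 364.4]), ([154, 354, 31, 30, 35], [169.2, 368.9])]
side orange [([312, 125, 20, 14, 139], [322.3, 130.5]), ([166, 192, 16, 24, 255], [173.7, 203.7])]
side yellow [([198, 164, 8, 7, 46], [201.6, 166.7]), ([221, 212, 7, 7, 40], [224.2, 214.8]), ([236, 226, 7, 7, 45], [238.9, 228.9])]
side dark [([227, 204, 33, 23, 459], [243.5, 214.8])]
side red [([286, 111, 8, 52, 207], [289.0, 129.9]), ([233, 124, 17, 13, 187], [240.9, 129.9]), ([220, 219, 7, 7, 35], [222.7, 222.1]), ([244, 221, 7, 7, 35], [247.1, 224.1])]
top blue [([390, 66, 37, 31, 86], [408.4, 80.9]), ([159, 222, 6, 31, 51], [161.7, 236.6]), ([325, 224, 11, 8, 63], [330.2, 227.6])]
top orange [([206, 159, 9, 13, 86], [210.0, 164.6]), ([364, 201, 21, 20, 222], [371.9, 211.8])]
top yellow [([251, 154, 6, 6, 32], [253.5, 156.5]), ([238, 191, 6, 5, 28], [240.3, 193.0]), ([232, 208, 6, 6, 31], [234.6, 210.5])]
top dark [([224, 185, 38, 36, 539], [244.4, 202.6])]
top red [([321, 139, 16, 15, 96], [328.8, 145.1]), ([335, 188, 8, 7, 28], [338.4, 191.4]), ([232, 194, 4, 6, 13], [233.3, 196.3]), ([240, 211, 4, 5, 11], [241.4, 212.8])]
```

View pics/crop1.png

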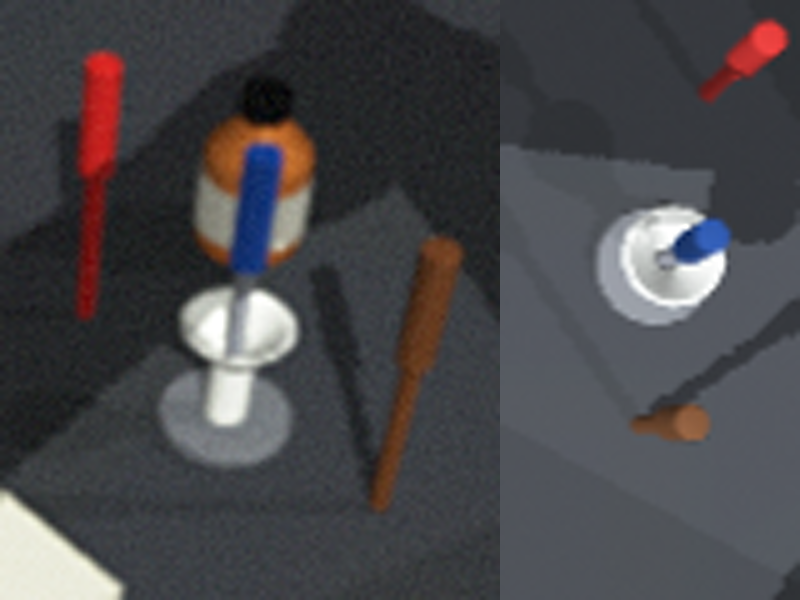

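The crop confirms it. The blue handle stands in the white funnel: side crop top end (264,150), top crop (714,236). The funnel mouth is at side crop (240,327) and top crop (672,255). The red and brown rods stand free.

```bash
cat > m2.py <<'E'
from h import *
import pickle
cs=pickle.load(open("c0.pkl","rb")); S,T=cs["side"],cs["top"]
r=lambda x:np.round(x,4).tolist()
print("handle top tri",tri(S,(322.8,130),T,(332.8,227.2)), "top plane",r(plane(T,332.8,227.2,.168)),r(plane(S,322.8,130,.168)))
print("handle bot",tri(S,(319.6,153.6),T,(327,230.5)))
print("mouth",r(plane(T,324.4,231,.066)),r(plane(S,318,165.4,.066)))
print("foot",r(plane(T,319.6,233,.008)),r(plane(S,315.2,183.4,.008)))
print("hub cap",tri(S,(201.6,166.7),T,(253.5,156.5)))
print("head mid",r(plane(T,209.5,162.5,.126)),tri(S,(173.7,203.7),T,(210,164.6)))
# well: rim contour in top/side: dark floor
for n,c in cs.items():
    print(n,[ (r(plane(c,*b[1],.031))) for b in blobs(c,(18,100,120),(35,255,255),5)+blobs(c,(0,190,90),(4,255,255),5)])
# floor ellipse: dark mask closed
for n,c,win in(("top",T,(215,175,55,55)),("side",S,(205,195,62,45))):
    x,y,w,h=win; g=cv2.cvtColor(c["img"],cv2.COLOR_BGR2HSV)[y:y+h,x:x+w]
    m=((g[...,2]<45)|(g[...,1]>150)).astype(np.uint8)*255
    m=cv2.morphologyEx(m,cv2.MORPH_CLOSE,np.ones((7,7)))
    k=max(cv2.findContours(m,0,1)[0],key=cv2.contourArea); e=cv2.minEnclosingCircle(k); f=cv2.fitEllipse(cv2.convexHull(k))
    print(n,f,e,r(plane(c,f[0][0]+x,f[0][1]+y,.022)))
o=plane(T,369,206,0.1); print("bottle~",r(plane(T,380,208,.1)),"jar",r(plane(T,328.8,145,.065)),"brown top",r(plane(T,290+138/1,180+84.6,.16))if 0 else r(plane(T,290+690/5-100,180+424/5,.165)), "red top",r(plane(T,290+268/5,180+40/5,.16)))
E
python3 m2.py
```

```text
handle top tri (array([ 0.44462864, -0.15241595,  0.16724653]), np.float64(0.0007634725926934589)) top plane [0.4442, -0.1524, 0.168] [0.4446, -0.1513, 0.168]
handle bot (array([ 0.44283644, -0.15069188,  0.10124199]), np.float64(0.0007230611814976481))
mouth [0.4445, -0.1505, 0.066] [0.4419, -0.149, 0.066]
foot [0.4443, -0.1473, 0.008] [0.4408, -0.1463, 0.008]
hub cap (array([0.64041442, 0.04692105, 0.10585217]), np.float64(0.00039207628495685514))
head mid [0.6157, 0.164, 0.126] (array([0.61603254, 0.16510051, 0.10228234]), np.float64(0.0012039403873059466))
side [[0.7027, -0.0139, 0.031], [0.5529, 0.0832, 0.031], [0.5012, 0.0973, 0.031], [0.599, -0.2787, 0.031], [0.7137, -0.2009, 0.031], [0.5424, 0.1021, 0.031], [0.4943, 0.0762, 0.031]]
top [[0.6633, 0.0476, 0.031], [0.5531, 0.0836, 0.031], [0.5018, 0.0986, 0.031], [0.7022, -0.1741, 0.031], [0.5631, -0.1992, 0.031], [0.5431, 0.1036, 0.031], [0.4955, 0.079, 0.031]]
top ((26.938697814941406, 27.718568801879883), (36.27595138549805, 38.238216400146484), 73.42231750488281) ((26.982614517211914, 28.17037582397461), 19.140932083129883) [0.5263, 0.0785, 0.022]
side ((30.70335578918457, 22.3333740234375), (27.87416648864746, 46.30915069580078), 86.01258850097656) ((30.5, 22.5), 23.63270378112793) [0.5319, 0.0686, 0.022]
bottle~ [0.5055, -0.2935, 0.1] jar [0.691, -0.1673, 0.065] brown top [0.3527, -0.1395, 0.165] red top [0.5453, -0.1835, 0.16]
```

Request:
{"op": "step_arm", "data": {
  "increments": [
    [87, [-1, -0.67, 0], [0, 0, 0]],
    [87, [-1, -0.67, 0], [0, 0, 0]],
    [87, [-1, -0.67, 0], [0, 0, 0]],
    [87, [-1, -0.67, 0], [0, 0, 0]],
    [87, [-1, -0.67, 0], [0, 0, 0]],
    [87, [-1, -0.67, 0], [0, 0, 0]],
    [87, [-1, -0.67, 0], [0, 0, 0]],
    [87, [-1, -0.67, 0], [0, 0, 0]],
    [87, [-1, -0.67, 0], [0, 0, 0]],
    [87, [-1, -0.67, 0], [0, 0, 0]]
  ]
}}

```text
time_s: 1.1
tcp_pos: [0.4304, 0.3253, 0.1945]
tool_rot: [-0.519, -3.098, 0.001]
wrist_force: [0.6, 0.5, 0.6]
width: 0.0871
grasp_force: 0.0
```

Request:
{"op": "step_arm", "data": {
  "increments": [
    [87, [-0.52, -0.8, 0], [0, 0, 0]],
    [87, [-0.52, -0.8, 0], [0, 0, 0]],
    [87, [-0.52, -0.8, 0], [0, 0, 0]],
    [87, [-0.52, -0.8, 0], [0, 0, 0]],
    [87, [-0.52, -0.8, 0], [0, 0, 0]],
    [87, [-0.52, -0.8, 0], [0, 0, 0]],
    [87, [-0.52, -0.8, 0], [0, 0, 0]],
    [87, [-0.52, -0.8, 0], [0, 0, 0]],
    [87, [-0.52, -0.8, 0], [0, 0, 0]],
    [87, [-0.52, -0.8, 0], [0, 0, 0]]
  ]
}}

```text
time_s: 2.1
tcp_pos: [0.4991, 0.0478, 0.1946]
tool_rot: [-0.519, -3.098, 0.0]
wrist_force: [0.8, -0.0, 0.3]
width: 0.0866
grasp_force: 0.0
```

Request:
{"op": "step_arm", "data": {
  "increments": [
    [87, [-0.04, -0.7, 0], [0, 0, 0]],
    [87, [-0.04, -0.7, 0], [0, 0, 0]],
    [87, [-0.04, -0.7, 0], [0, 0, 0]],
    [87, [-0.04, -0.7, 0], [0, 0, 0]],
    [87, [-0.04, -0.7, 0], [0, 0, 0]],
    [87, [-0.04, -0.7, 0], [0, 0, 0]],
    [87, [-0.04, -0.7, 0], [0, 0, 0]],
    [87, [-0.04, -0.7, 0], [0, 0, 0]],
    [87, [0, 0, 0], [0, 0, 0]],
    [87, [0, 0, 0], [0, 0, 0]]
  ]
}}

```text
time_s: 3.1
tcp_pos: [0.4531, -0.1126, 0.1946]
tool_rot: [-0.52, -3.098, -0.001]
wrist_force: [0.1, 0.2, 0.3]
width: 0.087
grasp_force: 0.0
```

Request:
{"op": "step_arm", "data": {
  "increments": [
    [87, [-0.04, -0.44, 0], [0, 0, 0]],
    [87, [-0.04, -0.44, 0], [0, 0, 0]],
    [87, [-0.05, -0.45, 0], [0, 0, 0]],
    [87, [0, 0, 0.4], [0, 0, 0]],
    [87, [0, 0, 0.5], [0, 0, 0]],
    [87, [0, 0, 0.5], [0, 0, 0]],
    [87, [0, 0, 0.5], [0, 0, 0]],
    [87, [0, 0, 0.4], [0, 0, 0]],
    [87, [0, 0, 0.25], [0, 0, 0]],
    [87, [0, 0, 0], [0, 0, 0]]
  ]
}}

```text
time_s: 4.1
tcp_pos: [0.4435, -0.1518, 0.1172]
tool_rot: [-0.519, -3.097, 0.001]
wrist_force: [0.6, -0.3, 0.3]
width: 0.0872
grasp_force: 0.0
```

```bash
python3 - <<'E'
from h import *
S=cam("side");T=cam("top")
cv2.imwrite("pics/g1.png",np.hstack([cv2.resize(c["img"][y:y+120,x:x+100],None,fx=4,fy=4,interpolation=2) for c,x,y in((S,270,90),(T,280,170))]))
E
```

```text
(no output)
```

View pics/g1.png

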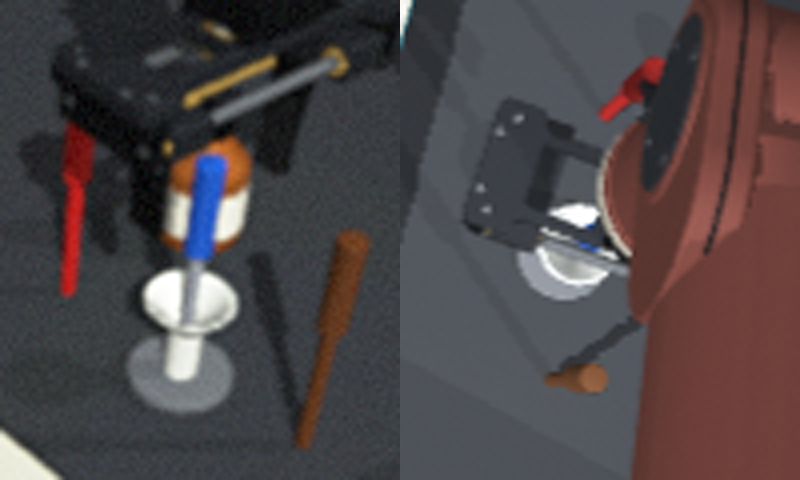

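The rod stands upright and untouched: blue handle at side crop (208,205). The fingers show at about (150,190) and (290,130). I'll check the straddle by projecting the finger positions.

```bash
python3 - <<'E'
from h import *
s=monitor.sense();M=R.from_rotvec(s["tool_rot"]).as_matrix();p=np.array(s["tcp_pos"])
S=cam("side");T=cam("top")
for nm,o in(("tcp",(0,0,0)),("grasp",(0,0,-.019)),("f+ tip",(0,.05,0)),("f- tip",(0,-.05,0)),("f+ top",(0,.05,-.07)),("f- top",(0,-.05,-.07)),("body+",(0,.09,-.1)),("body-",(0,-.09,-.1)),("bodyx",(.037,0,-.1))):
    w=p+M@np.array(o); print(nm,((proj(S,w)-[270,90])*4).round(),((proj(T,w)-[280,170])*4+[400,0]).round())
for w in((.4438,-.1517,.137),(.4446,-.1524,.168)): print("rod",((proj(S,w)-[270,90])*4).round(),((proj(T,w)-[280,170])*4+[400,0]).round())
print(M.round(2),blobs(S,(105,120,60),(130,255,255))[2])
E
```

```text
tcp [201. 229.] [595. 237.]
grasp [205. 203.] [601. 234.]
f+ tip [137. 262.] [522. 210.]
f- tip [262. 198.] [669. 263.]
f+ top [149. 161.] [539. 197.]
f- top [281.  98.] [697. 253.]
body+ [ 96. 140.] [482. 167.]
body- [340.  29.] [777. 273.]
bodyx [274. 113.] [609. 279.]
rod [206. 205.] [600. 235.]
rod [212. 159.] [611. 228.]
[[-0.95  0.33  0.  ]
 [ 0.33  0.95 -0.  ]
 [-0.   -0.   -1.  ]] ([316, 129, 10, 26, 175], [320.7, 141.4])
```

Projection and picture agree: the rod sits between the fingers. Next I grip it and lift it.

Request:
{"op": "step_arm", "data": {
  "increments": [
    [0, [0, 0, 0], [0, 0, 0]],
    [0, [0, 0, 0], [0, 0, 0]],
    [0, [0, 0, 0], [0, 0, 0]],
    [0, [0, 0, 0], [0, 0, 0]],
    [0, [0, 0, 0], [0, 0, 0]],
    [0, [0, 0, 0], [0, 0, 0]],
    [0, [0, 0, 0], [0, 0, 0]],
    [0, [0, 0, 0], [0, 0, 0]]
  ],
  "newtons": 45
}}

```text
time_s: 5.1
tcp_pos: [0.4442, -0.1519, 0.1183]
tool_rot: [-0.519, -3.098, 0.0]
wrist_force: [0.5, 0.7, 0.8]
width: 0.0312
grasp_force: 0.0
```

Request:
{"op": "step_arm", "data": {
  "increments": [
    [0, [0, 0, -0.2], [0, 0, 0]],
    [0, [0, 0, -0.4], [0, 0, 0]],
    [0, [0, 0, -0.4], [0, 0, 0]],
    [0, [0, 0, -0.4], [0, 0, 0]],
    [0, [0, 0, -0.4], [0, 0, 0]],
    [0, [0, 0, -0.4], [0, 0, 0]],
    [0, [0, 0, -0.4], [0, 0, 0]],
    [0, [0, 0, -0.4], [0, 0, 0]],
    [0, [0, 0, -0.3], [0, 0, 0]],
    [0, [0, 0, 0], [0, 0, 0]]
  ]
}}

```text
time_s: 6.1
tcp_pos: [0.4449, -0.1521, 0.2185]
tool_rot: [0.519, 3.097, 0.0]
wrist_force: [-0.5, 0.2, -1.1]
width: 0.0162
grasp_force: 45.0
```

```bash
python3 - <<'E'
from h import *
S=cam("side");T=cam("top");s=monitor.sense()
print(s["tcp_pos"],s["width"],s["grasp_force"])
cv2.imwrite("pics/g2.png",np.hstack([cv2.resize(c["img"][y:y+150,x:x+100],None,fx=4,fy=4,interpolation=2) for c,x,y in((S,270,60),(T,280,150))]))
E
```

```text
[ 0.44417604 -0.15188927  0.21712118] 0.01622118478312646 44.99999821186066
```

View pics/g2.png

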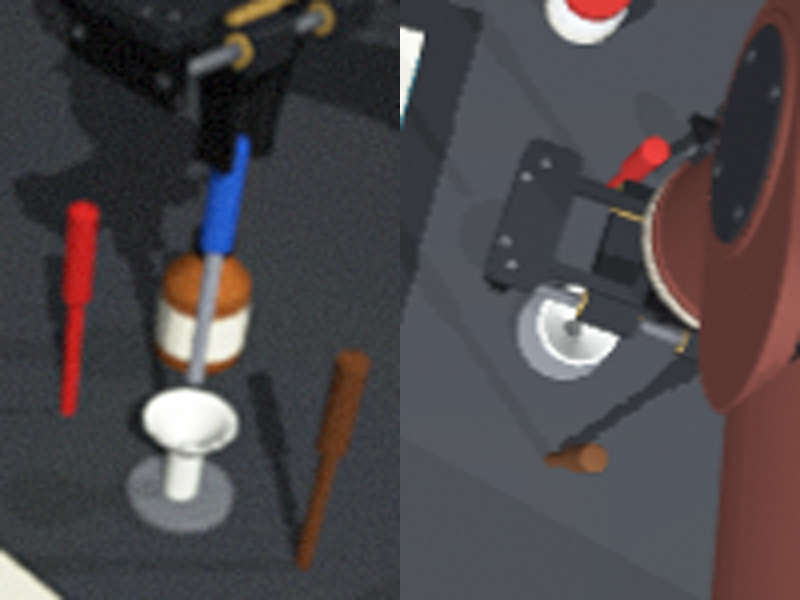

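The rod is out of the funnel, held at the upper handle: tip at side crop (196,380), handle bottom at (214,250). The fingers closed slightly late, so I need the actual tip height and lean.

```bash
python3 - <<'E'
from h import *
S=cam("side");T=cam("top")
pp=lambda w:(((proj(S,w)-[270,60])*4).round().tolist(),((proj(T,w)-[280,150])*4+[400,0]).round().tolist())
for z in(.24,.17,.16,.15,.14,.10,.09,.08,.07,.06,.05): print(z,pp((.4445,-.152,z)))
print("funnel bore",pp((.443,-.149,.044)))
E
```

```text
0.24 ([229.0, 166.0], [637.0, 295.0])
0.17 ([212.0, 276.0], [611.0, 308.0])
0.16 ([210.0, 291.0], [608.0, 310.0])
0.15 ([208.0, 306.0], [605.0, 311.0])
0.14 ([206.0, 320.0], [601.0, 313.0])
0.1 ([197.0, 374.0], [589.0, 319.0])
0.09 ([195.0, 387.0], [587.0, 321.0])
0.08 ([193.0, 400.0], [584.0, 322.0])
0.07 ([191.0, 412.0], [581.0, 324.0])
0.06 ([189.0, 425.0], [578.0, 325.0])
0.05 ([188.0, 437.0], [576.0, 326.0])
funnel bore ([186.0, 448.0], [570.0, 329.0])
```

Request:
{"op": "step_arm", "data": {
  "increments": [
    [0, [0, 0.4, 0], [0, 0, 0]],
    [0, [-0.01, 0.75, 0], [0, 0, 0]],
    [0, [-0.01, 0.9, 0], [0, 0, 0]],
    [0, [-0.01, 0.9, 0], [0, 0, 0]],
    [0, [-0.01, 0.9, 0], [0, 0, 0]],
    [0, [-0.01, 0.9, 0], [0, 0, 0]],
    [0, [-0.01, 0.9, 0], [0, 0, 0]],
    [0, [-0.01, 0.8, 0], [0, 0, 0]],
    [0, [-0.01, 0.5, 0], [0, 0, 0]],
    [0, [0, 0.2, 0], [0, 0, 0]]
  ]
}}

```text
time_s: 7.3
tcp_pos: [0.5164, 0.052, 0.2167]
tool_rot: [-0.515, -3.098, 0.001]
wrist_force: [0.0, -0.5, -0.8]
width: 0.0163
grasp_force: 45.0
```

Request:
{"op": "step_arm", "data": {
  "increments": [
    [0, [0, 0, 0.1], [0, 0, 0]],
    [0, [0, 0, 0.3], [0, 0, 0]],
    [0, [0, 0, 0.3], [0, 0, 0]],
    [0, [0, 0, 0.3], [0, 0, 0]],
    [0, [0, 0, 0.3], [0, 0, 0]],
    [0, [0, 0, 0.3], [0, 0, 0]],
    [0, [0, 0, 0.3], [0, 0, 0]],
    [0, [0, 0, 0.2], [0, 0, 0]],
    [0, [0, 0, 0.1], [0, 0, 0]],
    [0, [0, 0, 0], [0, 0, 0]]
  ]
}}

```text
time_s: 8.3
tcp_pos: [0.5162, 0.05, 0.1509]
tool_rot: [-0.519, -3.098, 0.001]
wrist_force: [1.2, -0.0, 0.2]
width: 0.0159
grasp_force: 45.0
```

```bash
python3 - <<'E'
from h import *
S=cam("side");T=cam("top");s=monitor.sense()
print(s["tcp_pos"],s["wrist_force"],s["grasp_force"])
pp=lambda w:(((proj(S,w)-[180,120])*4).round().tolist())
p=s["tcp_pos"]
for z in(.055,.045,.035,.025,.12): print(z,pp((p[0],p[1],z)))
a=np.radians(np.arange(0,360,18)); C=np.cos(np.radians(180-4)) 
cv2.imwrite("pics/g3.png",cv2.resize(S["img"][120:260,180:300],None,fx=4,fy=4,interpolation=2))
E
```

```text
[0.51659567 0.0500962  0.15152574] [-0.24774731 -0.67341833 -0.9440557 ] 45.0
0.055 [262.0, 341.0]
0.045 [263.0, 354.0]
0.035 [263.0, 365.0]
0.025 [263.0, 377.0]
0.12 [259.0, 257.0]
```

View pics/g3.png

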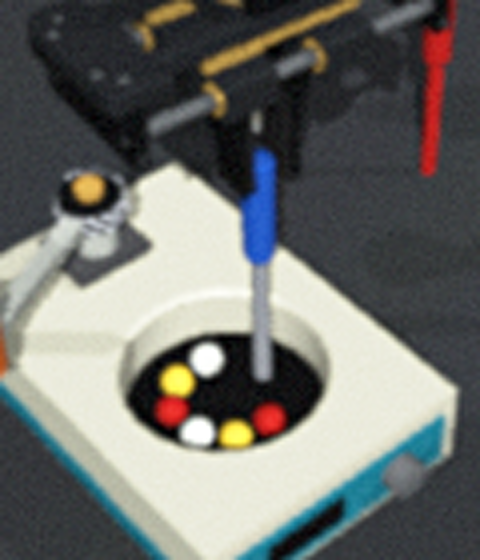

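The rod stands vertical with its tip at (262,378), just over the bare side of the floor. The six beads lie in an arc from (207,358) to (270,418). Now I stir.

Request:
{"op": "step_arm", "data": {
  "increments": [
    [0, [0.31, 0.05, 0], [0, 0, 0]],
    [0, [0.28, 0.14, 0], [0, 0, 0]],
    [0, [0.22, 0.22, 0], [0, 0, 0]],
    [0, [0.14, 0.28, 0], [0, 0, 0]],
    [0, [0.05, 0.31, 0], [0, 0, 0]],
    [0, [-0.05, 0.31, 0], [0, 0, 0]],
    [0, [-0.14, 0.28, 0], [0, 0, 0]],
    [0, [-0.22, 0.22, 0], [0, 0, 0]],
    [0, [-0.28, 0.14, 0], [0, 0, 0]],
    [0, [-0.31, 0.05, 0], [0, 0, 0]]
  ]
}}

```text
time_s: 9.4
tcp_pos: [0.5369, 0.1069, 0.1511]
tool_rot: [-0.518, -3.098, 0.001]
wrist_force: [-1.0, 0.1, -1.8]
width: 0.0163
grasp_force: 45.0
```

Request:
{"op": "step_arm", "data": {
  "increments": [
    [0, [-0.31, -0.05, 0], [0, 0, 0]],
    [0, [-0.28, -0.14, 0], [0, 0, 0]],
    [0, [-0.22, -0.22, 0], [0, 0, 0]],
    [0, [-0.14, -0.28, 0], [0, 0, 0]],
    [0, [-0.05, -0.31, 0], [0, 0, 0]],
    [0, [0.05, -0.31, 0], [0, 0, 0]],
    [0, [0.14, -0.28, 0], [0, 0, 0]],
    [0, [0.22, -0.22, 0], [0, 0, 0]],
    [0, [0.28, -0.14, 0], [0, 0, 0]],
    [0, [0.31, -0.05, 0], [0, 0, 0]]
  ]
}}

```text
time_s: 10.4
tcp_pos: [0.5154, 0.05, 0.1513]
tool_rot: [-0.519, -3.098, -0.0]
wrist_force: [-0.1, 0.4, -0.3]
width: 0.0158
grasp_force: 45.0
```

```bash
cat > look.py <<'E'
import sys
from h import *
n,x,y,w,h,k=sys.argv[1],*map(int,sys.argv[2:7])
S=cam(n); s=monitor.sense()
print(np.round(s["tcp_pos"],4),np.round(s["wrist_force"],1),s["grasp_force"],s["width"])
cv2.imwrite("pics/"+sys.argv[7],cv2.resize(S["img"][y:y+h,x:x+w],None,fx=k,fy=k,interpolation=2))
E
python3 look.py side 180 120 120 140 4 g4.png
```

```text
[0.5142 0.0507 0.1513] [-0.2  0.1 -0.8] 44.99974966049194 0.016487653076579886
```

View pics/g4.png

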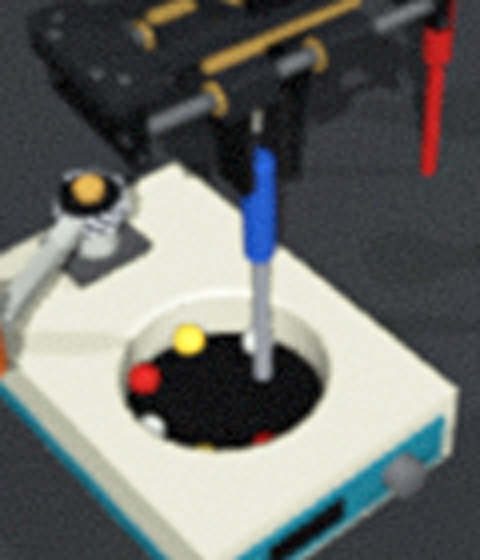

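After one turn the beads have been pushed out to the wall and all six are still in the well: yellow (189,340), red (145,378), whites (150,427) and (250,343), yellow (204,448), red (262,438). The next turns go at a 40 mm radius to carry them round.

Request:
{"op": "step_arm", "data": {
  "increments": [
    [0, [0, -0.33, 0], [0, 0, 0]],
    [0, [0.21, 0.02, 0], [0, 0, 0]],
    [0, [0.2, 0.05, 0], [0, 0, 0]],
    [0, [0.37, 0.19, 0], [0, 0, 0]],
    [0, [0.29, 0.29, 0], [0, 0, 0]],
    [0, [0.19, 0.37, 0], [0, 0, 0]],
    [0, [0.07, 0.41, 0], [0, 0, 0]],
    [0, [-0.07, 0.41, 0], [0, 0, 0]],
    [0, [-0.19, 0.37, 0], [0, 0, 0]],
    [0, [-0.29, 0.29, 0], [0, 0, 0]]
  ]
}}

```text
time_s: 11.45
tcp_pos: [0.5155, 0.1173, 0.1511]
tool_rot: [0.517, 3.099, -0.001]
wrist_force: [0.4, -0.7, -1.2]
width: 0.0163
grasp_force: 45.0
```

Request:
{"op": "step_arm", "data": {
  "increments": [
    [0, [-0.37, 0.19, 0], [0, 0, 0]],
    [0, [-0.41, 0.07, 0], [0, 0, 0]],
    [0, [-0.41, -0.07, 0], [0, 0, 0]],
    [0, [-0.37, -0.19, 0], [0, 0, 0]],
    [0, [-0.29, -0.29, 0], [0, 0, 0]],
    [0, [-0.19, -0.37, 0], [0, 0, 0]],
    [0, [-0.07, -0.41, 0], [0, 0, 0]],
    [0, [0.07, -0.41, 0], [0, 0, 0]],
    [0, [0.19, -0.37, 0], [0, 0, 0]],
    [0, [0.29, -0.29, 0], [0, 0, 0]]
  ]
}}

```text
time_s: 12.45
tcp_pos: [0.5368, 0.0393, 0.1513]
tool_rot: [0.52, 3.098, 0.0]
wrist_force: [-0.1, -0.2, -0.6]
width: 0.016
grasp_force: 45.0
```

Request:
{"op": "step_arm", "data": {
  "increments": [
    [0, [0.37, -0.19, 0], [0, 0, 0]],
    [0, [0.41, -0.07, 0], [0, 0, 0]],
    [0, [0.41, 0.07, 0], [0, 0, 0]],
    [0, [0.37, 0.19, 0], [0, 0, 0]],
    [0, [0.29, 0.29, 0], [0, 0, 0]],
    [0, [0.19, 0.37, 0], [0, 0, 0]],
    [0, [0.07, 0.41, 0], [0, 0, 0]],
    [0, [-0.07, 0.41, 0], [0, 0, 0]],
    [0, [-0.19, 0.37, 0], [0, 0, 0]],
    [0, [-0.29, 0.29, 0], [0, 0, 0]]
  ]
}}

```text
time_s: 13.45
tcp_pos: [0.5155, 0.1175, 0.1511]
tool_rot: [-0.517, -3.099, 0.001]
wrist_force: [-0.2, -1.2, 0.1]
width: 0.0159
grasp_force: 45.1
```

Request:
{"op": "step_arm", "data": {
  "increments": [
    [0, [-0.37, 0.19, 0], [0, 0, 0]],
    [0, [-0.41, 0.07, 0], [0, 0, 0]],
    [0, [-0.41, -0.07, 0], [0, 0, 0]],
    [0, [-0.37, -0.19, 0], [0, 0, 0]],
    [0, [-0.29, -0.29, 0], [0, 0, 0]],
    [0, [-0.19, -0.37, 0], [0, 0, 0]],
    [0, [-0.07, -0.41, 0], [0, 0, 0]],
    [0, [0.07, -0.41, 0], [0, 0, 0]],
    [0, [0.19, -0.37, 0], [0, 0, 0]],
    [0, [0.29, -0.29, 0], [0, 0, 0]]
  ]
}}

```text
time_s: 14.45
tcp_pos: [0.5368, 0.0395, 0.1514]
tool_rot: [0.52, 3.098, 0.0]
wrist_force: [-0.5, 0.9, -1.3]
width: 0.0161
grasp_force: 45.0
```

```bash
python3 look.py side 180 120 120 140 4 g5.png
```

```text
[0.5353 0.0387 0.1513] [-0.9 -1.5  0.3] 45.00307023525238 0.015854528992818123
```

View pics/g5.png

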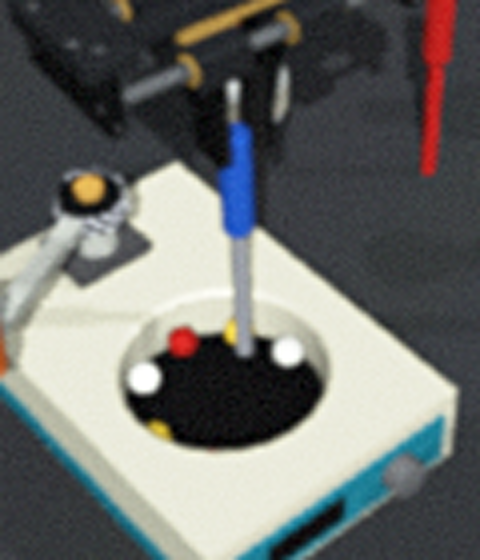

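All beads are still in the well and shifted, now white (145,378), red (183,342), yellow (232,332), white (288,350) and yellow (158,430), with the last red just showing at (212,449). One more turn, then lift.

Request:
{"op": "step_arm", "data": {
  "increments": [
    [0, [0.37, -0.19, 0], [0, 0, 0]],
    [0, [0.41, -0.07, 0], [0, 0, 0]],
    [0, [0.41, 0.07, 0], [0, 0, 0]],
    [0, [0.37, 0.19, 0], [0, 0, 0]],
    [0, [0.29, 0.29, 0], [0, 0, 0]],
    [0, [0.19, 0.37, 0], [0, 0, 0]],
    [0, [0.07, 0.41, 0], [0, 0, 0]],
    [0, [-0.07, 0.41, 0], [0, 0, 0]],
    [0, [-0.19, 0.37, 0], [0, 0, 0]],
    [0, [-0.29, 0.29, 0], [0, 0, 0]]
  ]
}}

```text
time_s: 15.5
tcp_pos: [0.5156, 0.1173, 0.1511]
tool_rot: [0.518, 3.099, -0.001]
wrist_force: [0.2, -0.7, -1.0]
width: 0.016
grasp_force: 45.0
```

Request:
{"op": "step_arm", "data": {
  "increments": [
    [0, [-0.37, 0.19, 0], [0, 0, 0]],
    [0, [-0.41, 0.07, 0], [0, 0, 0]],
    [0, [-0.41, -0.07, 0], [0, 0, 0]],
    [0, [-0.37, -0.19, 0], [0, 0, 0]],
    [0, [-0.29, -0.29, 0], [0, 0, 0]],
    [0, [-0.19, -0.37, 0], [0, 0, 0]],
    [0, [-0.07, -0.41, 0], [0, 0, 0]],
    [0, [0.5, -0.1, 0], [0, 0, 0]],
    [0, [0.5, 0, 0], [0, 0, 0]],
    [0, [0, 0, 0], [0, 0, 0]]
  ]
}}

```text
time_s: 16.5
tcp_pos: [0.5331, 0.0722, 0.1515]
tool_rot: [-0.518, -3.098, -0.002]
wrist_force: [0.3, 0.3, -0.5]
width: 0.0161
grasp_force: 45.0
```

Request:
{"op": "step_arm", "data": {
  "increments": [
    [0, [0, 0, -0.2], [0, 0, 0]],
    [0, [0, 0, -0.3], [0, 0, 0]],
    [0, [0, 0, -0.4], [0, 0, 0]],
    [0, [0, 0, -0.4], [0, 0, 0]],
    [0, [0, 0, -0.4], [0, 0, 0]],
    [0, [0, 0, -0.4], [0, 0, 0]],
    [0, [0, 0, -0.3], [0, 0, 0]],
    [0, [0, 0, 0], [0, 0, 0]]
  ]
}}

```text
time_s: 17.3
tcp_pos: [0.5353, 0.0725, 0.2248]
tool_rot: [0.518, 3.097, 0.002]
wrist_force: [0.4, -0.4, 0.0]
width: 0.0164
grasp_force: 45.0
```

Request:
{"op": "step_arm", "data": {
  "increments": [
    [0, [0.04, -0.5, 0], [0, 0, 0]],
    [0, [0.05, -0.9, 0], [0, 0, 0]],
    [0, [0.05, -1, 0], [0, 0, 0]],
    [0, [0.05, -1, 0], [0, 0, 0]],
    [0, [0.05, -1, 0], [0, 0, 0]],
    [0, [0.05, -1, 0], [0, 0, 0]],
    [0, [0.05, -0.9, 0], [0, 0, 0]],
    [0, [0.05, -0.8, 0], [0, 0, 0]],
    [0, [0.04, -0.6, 0], [0, 0, 0]],
    [0, [0.04, -0.3, 0], [0, 0, 0]]
  ]
}}

```text
time_s: 18.3
tcp_pos: [0.4413, -0.1522, 0.2227]
tool_rot: [-0.523, -3.097, -0.0]
wrist_force: [-0.6, -0.3, 0.5]
width: 0.0162
grasp_force: 45.0
```

Request:
{"op": "step_arm", "data": {
  "increments": [
    [0, [0, 0, 0], [0, 0, 0]],
    [0, [0, 0, 0], [0, 0, 0]]
  ]
}}

```text
time_s: 18.5
tcp_pos: [0.443, -0.1493, 0.223]
tool_rot: [-0.518, -3.098, -0.0]
wrist_force: [-0.0, -0.3, 0.6]
width: 0.0162
grasp_force: 45.0
```

```bash
python3 look.py side 270 60 100 150 4 g6.png; python3 - <<'E'
from h import *
s=monitor.sense();p=s["tcp_pos"];S=cam("side")
for z in(.19,.11,.1,.09,.066): print(z,((proj(S,(p[0],p[1],z))-[270,60])*4).round())
E
```

```text
[ 0.4432 -0.149   0.223 ] [ 0.9  0.6 -0.2] 45.00007688999176 0.0159087589851194
0.19 [217. 250.]
0.11 [199. 364.]
0.1 [197. 377.]
0.09 [195. 390.]
0.066 [190. 421.]
```

View pics/g6.png

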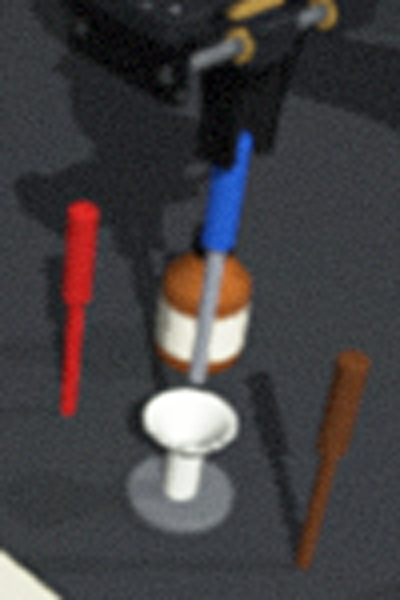

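The rod tip at (199,380) hangs straight over the funnel mouth, centre (190,421). Lowering.

Request:
{"op": "step_arm", "data": {
  "increments": [
    [0, [0, 0, 0.15], [0, 0, 0]],
    [0, [0, 0, 0.25], [0, 0, 0]],
    [0, [0, 0, 0.25], [0, 0, 0]],
    [0, [0, 0, 0.25], [0, 0, 0]],
    [0, [0, 0, 0.25], [0, 0, 0]],
    [0, [0, 0, 0.2], [0, 0, 0]],
    [0, [0, 0, 0.15], [0, 0, 0]],
    [0, [0, 0, 0.15], [0, 0, 0]],
    [0, [0, 0, 0.15], [0, 0, 0]],
    [0, [0, 0, 0], [0, 0, 0]]
  ]
}}

```text
time_s: 19.6
tcp_pos: [0.4427, -0.1499, 0.1687]
tool_rot: [-0.519, -3.098, 0.0]
wrist_force: [0.1, 0.4, 0.2]
width: 0.0158
grasp_force: 45.0
```

Request:
{"op": "step_arm", "data": {
  "increments": [
    [0, [0, 0, 0.15], [0, 0, 0]],
    [0, [0, 0, 0.15], [0, 0, 0]],
    [0, [0, 0, 0.15], [0, 0, 0]],
    [0, [0, 0, 0], [0, 0, 0]]
  ]
}}

```text
time_s: 20.0
tcp_pos: [0.4426, -0.1498, 0.1551]
tool_rot: [-0.519, -3.097, 0.0]
wrist_force: [0.7, 0.1, 0.3]
width: 0.0159
grasp_force: 45.0
```

Request:
{"op": "step_arm", "data": {
  "increments": [
    [0, [0, 0, 0.15], [0, 0, 0]],
    [0, [0, 0, 0.15], [0, 0, 0]],
    [0, [0, 0, 0.15], [0, 0, 0]],
    [0, [0, 0, 0.15], [0, 0, 0]],
    [0, [0, 0, 0], [0, 0, 0]]
  ]
}}

```text
time_s: 20.5
tcp_pos: [0.4426, -0.1499, 0.137]
tool_rot: [-0.519, -3.097, 0.0]
wrist_force: [-0.4, 0.1, -0.2]
width: 0.0159
grasp_force: 45.0
```

Request:
{"op": "step_arm", "data": {
  "increments": [
    [0, [0, 0, 0.1], [0, 0, 0]],
    [60, [0, 0, 0], [0, 0, 0]],
    [60, [0, 0, 0], [0, 0, 0]],
    [60, [0, 0, 0], [0, 0, 0]],
    [60, [0, 0, 0], [0, 0, 0]],
    [60, [0, 0, 0], [0, 0, 0]],
    [60, [0, 0, 0], [0, 0, 0]],
    [60, [0, 0, 0], [0, 0, 0]]
  ]
}}

```text
time_s: 21.3
tcp_pos: [0.443, -0.1499, 0.1348]
tool_rot: [0.519, 3.098, 0.0]
wrist_force: [-0.5, 0.4, -0.4]
width: 0.0584
grasp_force: 0.0
```

```bash
python3 - <<'E'
from h import *
c=cam("side"); print([b for b in blobs(c,(105,120,60),(130,255,255)) if 290<b[1][0]<350]); print(monitor.sense()["width"])
E
```

```text
[([316, 129, 10, 27, 178], [320.9, 142.1])]
0.05895806553602005
```

The rod is standing as it was at the start (same blob, 320.9,142.1). Raise and travel to the sensor head.

Request:
{"op": "step_arm", "data": {
  "increments": [
    [60, [0, 0, -0.3], [0, 0, 0]],
    [60, [0, 0, -0.6], [0, 0, 0]],
    [60, [0, 0, -0.6], [0, 0, 0]],
    [60, [0, 0, -0.6], [0, 0, 0]],
    [60, [0, 0, -0.3], [0, 0, 0]],
    [60, [-0.1, 0.6, 0], [0, 0, 0]],
    [60, [-0.17, 1, 0], [0, 0, 0]],
    [60, [-0.17, 1, 0], [0, 0, 0]],
    [60, [-0.17, 1, 0], [0, 0, 0]],
    [60, [-0.17, 1, 0], [0, 0, 0]]
  ]
}}

```text
time_s: 22.35
tcp_pos: [0.5104, -0.0246, 0.2059]
tool_rot: [-0.517, -3.098, 0.0]
wrist_force: [-0.2, 0.2, 0.2]
width: 0.0599
grasp_force: 0.0
```

Request:
{"op": "step_arm", "data": {
  "increments": [
    [60, [-0.17, 1, 0], [0, 0, 0]],
    [60, [-0.17, 1, 0], [0, 0, 0]],
    [60, [-0.17, 1, 0], [0, 0, 0]],
    [60, [-0.17, 1, 0], [0, 0, 0]],
    [60, [-0.17, 1, 0], [0, 0, 0]],
    [60, [-0.17, 1, 0], [0, 0, 0]],
    [60, [-0.17, 1, 0], [0, 0, 0]],
    [60, [-0.1, 0.6, 0], [0, 0, 0]],
    [60, [0, 0, 0], [0, 0, 8]],
    [60, [0, 0, 0], [0, 0, 8]]
  ]
}}

```text
time_s: 23.35
tcp_pos: [0.6204, 0.178, 0.2049]
tool_rot: [-0.95, -2.993, 0.002]
wrist_force: [0.2, -0.4, 1.0]
width: 0.0598
grasp_force: 0.0
```

Request:
{"op": "step_arm", "data": {
  "increments": [
    [60, [0, 0, 0], [0, 0, 8]],
    [60, [0, 0, 0], [0, 0, 8]],
    [60, [0, 0, 0], [0, 0, 8]],
    [60, [0, 0, 0], [0, 0, 0]],
    [60, [0, 0, 0], [0, 0, 0]]
  ]
}}

```text
time_s: 23.85
tcp_pos: [0.6205, 0.1769, 0.2058]
tool_rot: [-1.54, -2.737, 0.001]
wrist_force: [0.4, -0.8, 0.5]
width: 0.0599
grasp_force: 0.0
```

```bash
python3 - <<'E'
from h import *
s=monitor.sense(); M=R.from_rotvec(s["tool_rot"]).as_matrix(); print(M.round(3),np.round(s["tcp_pos"],4),np.round(s["joint_positions"],2))
print("to head, units:",(M.T@(np.array([.616,.1645,.104])-s["tcp_pos"])/.03).round(2))
c=cam("side");print(blobs(c,(5,150,120),(16,255,255)))
print([b for b in blobs(c,(105,120,60),(130,255,255)) if 290<b[1][0]<350])
E
```

```text
[[-0.519  0.855 -0.001]
 [ 0.855  0.519 -0.   ]
 [ 0.    -0.001 -1.   ]] [0.6205 0.1769 0.2058] [-0.77  0.35  0.56  1.48 -0.19  1.36  0.34]
to head, units: [-0.27 -0.34  3.39]
[([313, 125, 20, 13, 129], [322.3, 129.9]), ([166, 192, 16, 24, 252], [173.8, 203.8])]
[([316, 129, 10, 27, 174], [320.8, 141.8])]
```

Request:
{"op": "step_arm", "data": {
  "increments": [
    [60, [-0.14, -0.17, 0], [0, 0, 0]],
    [60, [-0.13, -0.17, 0.2], [0, 0, 0]],
    [60, [0, 0, 0.5], [0, 0, 0]],
    [60, [0, 0, 0.6], [0, 0, 0]],
    [60, [0, 0, 0.6], [0, 0, 0]],
    [60, [0, 0, 0.6], [0, 0, 0]],
    [60, [0, 0, 0.5], [0, 0, 0]],
    [60, [0, 0, 0.3], [0, 0, 0]],
    [60, [0, 0, 0.09], [0, 0, 0]],
    [60, [0, 0, 0], [0, 0, 0]]
  ]
}}

```text
time_s: 24.9
tcp_pos: [0.6164, 0.1636, 0.1049]
tool_rot: [-1.547, -2.734, 0.0]
wrist_force: [-0.1, -0.3, -0.4]
width: 0.0599
grasp_force: 0.0
```

```bash
python3 look.py side 130 120 120 130 5 g7.png; python3 - <<'E'
from h import *
c=cam("side");print([b for b in blobs(c,(5,150,120),(16,255,255)) if b[1][0]<250])
s=monitor.sense(); M=R.from_rotvec(s["tool_rot"]).as_matrix()
# plan: centre of the fingers follows the head; tool yaw and shifts per row, N rows
P=np.array([.6404,.0469]); v0=np.array([.6160,.1645])-P; N=24; 
p=np.array(s["tcp_pos"])[:2]; yaw=np.arctan2(M[1,1],M[0,1])
for i in range(1,N+1):
    a=1.1*i/N; q=P+R.from_euler("z",a).as_matrix()[:2,:2]@v0
    Y=np.array([np.cos(yaw),np.sin(yaw)]); X=np.array([-np.sin(yaw),np.cos(yaw)]); d=q-p
    print(i,(np.array([d@X,d@Y])/.03).round(2),q.round(4)); p=q; yaw+=np.radians(43/N)
E
```

```text
[0.6167 0.1637 0.1055] [-0.8  0.9  0.4] 0.0 0.06023455985223324
[([167, 192, 15, 24, 252], [173.8, 203.7])]
1 [ 0.09 -0.19] [0.6106 0.1633]
2 [ 0.05 -0.18] [0.6053 0.1618]
3 [ 0.05 -0.18] [0.6001 0.16  ]
4 [ 0.05 -0.18] [0.595  0.1581]
5 [ 0.05 -0.18] [0.5899 0.1559]
6 [ 0.04 -0.18] [0.585  0.1535]
7 [ 0.04 -0.18] [0.5802 0.1508]
8 [ 0.04 -0.18] [0.5755 0.1479]
9 [ 0.04 -0.18] [0.5709 0.1449]
10 [ 0.03 -0.18] [0.5665 0.1416]
11 [ 0.03 -0.18] [0.5622 0.1381]
12 [ 0.03 -0.18] [0.5581 0.1344]
13 [ 0.03 -0.18] [0.5542 0.1305]
14 [ 0.02 -0.18] [0.5505 0.1265]
15 [ 0.02 -0.18] [0.5469 0.1223]
16 [ 0.02 -0.18] [0.5436 0.1179]
17 [ 0.01 -0.18] [0.5404 0.1134]
18 [ 0.01 -0.18] [0.5375 0.1088]
19 [ 0.01 -0.18] [0.5347 0.104 ]
20 [ 0.01 -0.18] [0.5322 0.0991]
21 [ 0.   -0.18] [0.53   0.0941]
22 [ 0.   -0.18] [0.5279 0.089 ]
23 [-0.   -0.18] [0.5261 0.0838]
24 [-0.   -0.18] [0.5245 0.0785]
```

View pics/g7.png

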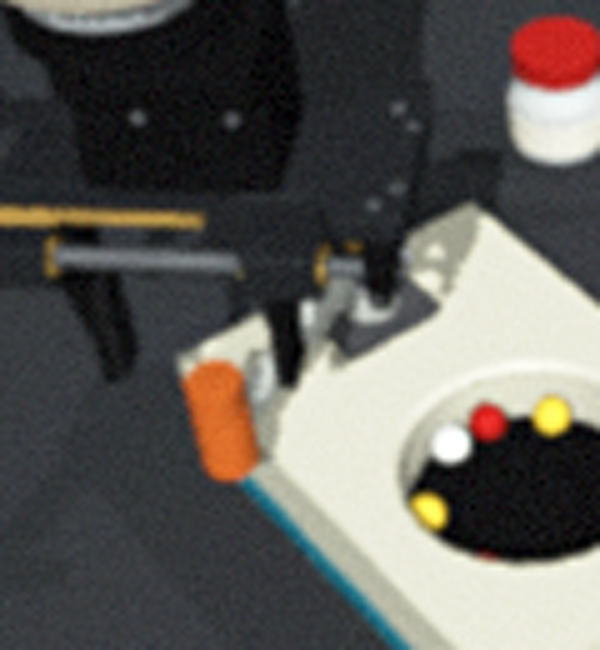

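The head (220,420) lies between the fingertips at (110,375) and (290,385). The tips may sit slightly behind its axis as seen from the camera, so I'll check that by projection.

```bash
python3 - <<'E'
from h import *
c=cam("side"); s=monitor.sense(); M=R.from_rotvec(s["tool_rot"]).as_matrix(); p=np.array(s["tcp_pos"])
f=lambda w:((proj(c,w)-[130,120])*5).round()
for n,o in(("tcp",(0,0,0)),("f+in",(0,.03,0)),("f-in",(0,-.03,0)),("f+out",(0,.055,0)),("f-out",(0,-.055,0)),("f+x",(.0095,.04,0)),("f+-x",(-.0095,.04,0)),("f-x",(.0095,-.04,0)),("f--x",(-.0095,-.04,0))): print(n,f(p+M@np.array(o)))
for z in(.126,.105,.076): print(z,f((.616,.1645,z)))
E
```

```text
tcp [216. 409.]
f+in [144. 406.]
f-in [288. 413.]
f+out [ 85. 404.]
f-out [348. 415.]
f+x [115. 422.]
f+-x [127. 389.]
f-x [308. 431.]
f--x [316. 397.]
0.126 [209. 377.]
0.105 [217. 413.]
0.076 [228. 460.]
```

Request:
{"op": "step_arm", "data": {
  "increments": [
    [0, [0, 0, 0], [0, 0, 0]],
    [0, [0, 0, 0], [0, 0, 0]],
    [0, [0, 0, 0], [0, 0, 0]],
    [0, [0, 0, 0], [0, 0, 0]],
    [0, [0, 0, 0], [0, 0, 0]],
    [0, [0, 0, 0], [0, 0, 0]],
    [0, [0, 0, 0], [0, 0, 0]],
    [0, [0, 0, 0], [0, 0, 0]]
  ],
  "newtons": 15
}}

```text
time_s: 25.85
tcp_pos: [0.6164, 0.1637, 0.1051]
tool_rot: [-1.547, -2.734, -0.0]
wrist_force: [0.2, -0.2, 0.2]
width: 0.0048
grasp_force: 0.0
```

```bash
python3 - <<'E'
from h import *
S=cam("side");T=cam("top")
for c in(S,T): print([b for b in blobs(c,(5,150,100),(16,255,255)) if b[1][0]<250])
s=monitor.sense(); print(s["width"],s["grasp_force"],np.round(s["wrist_force"],2))
p=np.array(s["tcp_pos"]); print("tcp side px",proj(S,p),"top px",proj(T,p))
# dark gripper pixels near the tip: lowest dark run per column in side view
h=cv2.cvtColor(S["img"],cv2.COLOR_BGR2HSV)
for v in range(180,212,2): print(v," ".join("%3d"%x for x in h[v,156:200:2,2]))
E
```

```text
[([166, 194, 16, 22, 230], [173.8, 204.7])]
[]
0.0015612257999938085 0.0 [0.35 0.39 0.32]
tcp side px [173.54755133 202.24075855] top px [210.53445692 164.39761623]
180  59  28  18  25  31  14  31  19  19  25  32  64  65  61  84  97 120 135 216 218 202 155
182  61  50  15  17  32  21  26  22  27  20  33  63  67  93 192 175 146 206 221 213 158  89
184  65  64  32  23  31  15  23  34  24  12  26 117 121 143 218 145 200 215 208 181  95  70
186  62  66  57  20  31  25  17  29  28  16  45 163 132 153 204 192 222 218 198 128  54  85
188  64  64  62  35  26  28  17  30  28  21  23 118 133 167 199 210 219 203 162 137 127  75
190  69  63  61  54  21  32  20  29  25  16  38 143 135 168 218 220 209 170 153 187 223 153
192  66  61  69  57  19  33  21  42  29  17  52 138 144 182 220 211 173 157 181 235 229 227
194  57  62  61  58  25  26  33 109  36  20  98 171 145 189 219 183 154 177 220 238 237 237
196  62  52  60  60  39  61 143 208 127  82 163 183 147 198 192 154 165 220 236 234 235 234
198  59  58  58  59  57  92 220 223 234 240 226 168 139 205 161 154 205 236 234 236 235 236
200  61  59  61  61  54  66 187 218 228 228 214 173 138 158 157 166 234 237 236 236 236 235
202  61  59  55  55  61  57 146 211 224 227 216 186 131 143 164 214 238 237 236 236 236 236
204  54  57  57  56  51  62 133 212 221 222 216 194 149 164 161 223 236 235 234 235 235 237
206  61  55  60  57  62  61  81 197 219 222 218 204 162 157 165 218 236 234 236 236 237 234
208  61  59  52  59  58  61  66 187 218 222 223 210 169 148 171 237 237 234 236 236 235 235
210  57  59  52  60  58  53  55 142 214 226 218 213 174 125 185 238 235 235 236 235 235 237
```

The closed fingertips end at side row ~195, right at the head's top face. So the real tips are about 20 mm above the reported TCP (the first grasp image fits this too). Reopen, go 22 mm lower, close again.

Request:
{"op": "step_arm", "data": {
  "increments": [
    [60, [0, 0, 0], [0, 0, 0]],
    [60, [0, 0, 0], [0, 0, 0]],
    [60, [0, 0, 0], [0, 0, 0]],
    [60, [0, 0, 0], [0, 0, 0]],
    [60, [0, 0, 0], [0, 0, 0]],
    [60, [0, 0, 0], [0, 0, 0]],
    [60, [0, 0, 0], [0, 0, 0]],
    [60, [0, 0, 0], [0, 0, 0]],
    [60, [0, 0, 0], [0, 0, 0]],
    [60, [0, 0, 0], [0, 0, 0]]
  ]
}}

```text
time_s: 26.95
tcp_pos: [0.6164, 0.1637, 0.105]
tool_rot: [-1.547, -2.734, 0.0]
wrist_force: [-0.6, 0.1, 0.5]
width: 0.0593
grasp_force: 0.0
```

Request:
{"op": "step_arm", "data": {
  "increments": [
    [60, [0, 0, 0.12], [0, 0, 0]],
    [60, [0, 0, 0.12], [0, 0, 0]],
    [60, [0, 0, 0.12], [0, 0, 0]],
    [60, [0, 0, 0.12], [0, 0, 0]],
    [60, [0, 0, 0.12], [0, 0, 0]],
    [60, [0, 0, 0.12], [0, 0, 0]],
    [60, [0, 0, 0], [0, 0, 0]]
  ]
}}

```text
time_s: 27.65
tcp_pos: [0.616, 0.1636, 0.0828]
tool_rot: [-1.547, -2.734, 0.001]
wrist_force: [0.1, 0.3, 0.2]
width: 0.0599
grasp_force: 0.0
```

Request:
{"op": "step_arm", "data": {
  "increments": [
    [0, [0, 0, 0], [0, 0, 0]],
    [0, [0, 0, 0], [0, 0, 0]],
    [0, [0, 0, 0], [0, 0, 0]],
    [0, [0, 0, 0], [0, 0, 0]],
    [0, [0, 0, 0], [0, 0, 0]],
    [0, [0, 0, 0], [0, 0, 0]],
    [0, [0, 0, 0], [0, 0, 0]],
    [0, [0, 0, 0], [0, 0, 0]]
  ]
}}

```text
time_s: 28.45
tcp_pos: [0.6159, 0.1633, 0.0834]
tool_rot: [-1.547, -2.733, 0.001]
wrist_force: [-4.2, -2.3, 2.9]
width: 0.0237
grasp_force: 15.0
```

```bash
python3 - <<'E'
from h import *
S=cam("side");print([b for b in blobs(S,(5,150,100),(16,255,255)) if b[1][0]<250])
s=monitor.sense(); print(s["width"],s["grasp_force"],np.round(s["wrist_force"],2),s["tcp_pos"])
E
```

```text
[([166, 192, 16, 24, 244], [173.3, 203.7])]
0.023517637506396984 15.0010384619236 [-5.94 -2.29  3.9 ] [0.61588173 0.16332844 0.08343135]
```

The head is gripped (24 mm, 15 N). Now swing it in along the arc, turning the tool with the arm.

Request:
{"op": "step_arm", "data": {
  "increments": [
    [0, [0.057, -0.174, 0], [0, 0, -2.6]],
    [0, [0.057, -0.174, 0], [0, 0, -2.6]],
    [0, [0.057, -0.174, 0], [0, 0, -2.6]],
    [0, [0.057, -0.174, 0], [0, 0, -2.6]],
    [0, [0.057, -0.174, 0], [0, 0, -2.6]],
    [0, [0.057, -0.174, 0], [0, 0, -2.6]],
    [0, [0.057, -0.174, 0], [0, 0, -2.6]],
    [0, [0.057, -0.174, 0], [0, 0, -2.6]],
    [0, [0, 0, 0], [0, 0, 0]]
  ],
  "newtons": 30
}}

```text
time_s: 29.4
tcp_pos: [0.5764, 0.1473, 0.0836]
tool_rot: [1.027, 2.967, 0.002]
wrist_force: [4.0, -0.0, -4.1]
width: 0.0234
grasp_force: 30.0
```

```bash
cat > st.py <<'E'
from h import *
S=cam("side");s=monitor.sense();M=R.from_rotvec(s["tool_rot"]).as_matrix();p=np.array(s["tcp_pos"])
print([b for b in blobs(S,(5,150,100),(16,255,255)) if b[1][0]<270])
v=p[:2]-[.6404,.0469]; print("w",s["width"],"g",s["grasp_force"],"F",np.round(s["wrist_force"],1),"tcp",p.round(4),"r",np.hypot(*v),"ang",np.degrees(np.arctan2(v[1],v[0])),"yaw",np.degrees(np.arctan2(M[1,1],M[0,1])),"F tool",(M.T@s["wrist_force"]).round(1))
E
python3 st.py
```

```text
[([187, 195, 13, 24, 231], [193.6, 206.0])]
w 0.023287405600858836 g 29.999378621578217 F [ 2.8 -0.9 -3.1] tcp [0.5766 0.1473 0.0835] r 0.1190125932739425 ang 122.43213851748686 yaw 51.7192461297878 F tool [-2.7  1.   3.1]
```

Tracking well. Continue.

Request:
{"op": "step_arm", "data": {
  "increments": [
    [0, [0.057, -0.174, 0], [0, 0, -2.6]],
    [0, [0.057, -0.174, 0], [0, 0, -2.6]],
    [0, [0.057, -0.174, 0], [0, 0, -2.6]],
    [0, [0.057, -0.174, 0], [0, 0, -2.6]],
    [0, [0.057, -0.174, 0], [0, 0, -2.6]],
    [0, [0.057, -0.174, 0], [0, 0, -2.6]],
    [0, [0.057, -0.174, 0], [0, 0, -2.6]],
    [0, [0.057, -0.174, 0], [0, 0, -2.6]],
    [0, [0, 0, 0], [0, 0, 0]]
  ],
  "newtons": 40
}}

```text
time_s: 30.35
tcp_pos: [0.5445, 0.1178, 0.0835]
tool_rot: [0.477, 3.104, 0.001]
wrist_force: [6.4, 0.7, -5.4]
width: 0.0226
grasp_force: 40.0
```

```bash
python3 st.py
```

```text
[([211, 193, 11, 24, 218], [215.5, 204.8])]
w 0.022862077234825962 g 39.998483061790466 F [ 5.  -0.6 -4.5] tcp [0.5447 0.118  0.0836] r 0.11923390046940592 ang 143.4125654651337 yaw 72.46967638026803 F tool [-4.9  0.9  4.5]
```

Request:
{"op": "step_arm", "data": {
  "increments": [
    [0, [0.057, -0.174, 0], [0, 0, -2.6]],
    [0, [0.057, -0.174, 0], [0, 0, -2.6]],
    [0, [0.057, -0.174, 0], [0, 0, -2.6]],
    [0, [0.057, -0.174, 0], [0, 0, -2.6]],
    [0, [0.057, -0.174, 0], [0, 0, -2.6]],
    [0, [0.057, -0.174, 0], [0, 0, -2.6]],
    [0, [0.057, -0.174, 0], [0, 0, -2.6]],
    [0, [0, 0, 0], [0, 0, 0]]
  ]
}}

```text
time_s: 31.2
tcp_pos: [0.5269, 0.0843, 0.0836]
tool_rot: [-0.02, 3.14, 0.001]
wrist_force: [6.6, 3.8, -6.5]
width: 0.0228
grasp_force: 40.0
```

Request:
{"op": "step_arm", "data": {
  "increments": [
    [0, [0.03, -0.09, 0], [0, 0, -1.3]],
    [0, [0.03, -0.09, 0], [0, 0, -1.3]],
    [0, [0, 0, 0], [0, 0, 0]]
  ]
}}

```text
time_s: 31.5
tcp_pos: [0.5253, 0.0793, 0.0836]
tool_rot: [-0.091, 3.139, 0.001]
wrist_force: [5.7, 3.2, -5.9]
width: 0.023
grasp_force: 40.0
```

```bash
python3 st.py
```

```text
[([228, 186, 12, 24, 164], [234.6, 199.2])]
w 0.022529153885747357 g 39.99827742576599 F [ 5.9  3.9 -5.7] tcp [0.5253 0.0795 0.0836] r 0.11959066072459733 ang 164.17190895454848 yaw 93.28217315435178 F tool [-6.1  3.6  5.7]
```

Request:
{"op": "step_arm", "data": {
  "increments": [
    [0, [0.015, -0.05, 0], [0, 0, -0.7]],
    [0, [0.015, -0.05, 0], [0, 0, -0.7]],
    [0, [0, 0, 0], [0, 0, 0]]
  ]
}}

```text
time_s: 31.85
tcp_pos: [0.5246, 0.0766, 0.0836]
tool_rot: [-0.129, 3.137, 0.002]
wrist_force: [5.4, 4.4, -5.7]
width: 0.0228
grasp_force: 40.0
```

Request:
{"op": "step_arm", "data": {
  "increments": [
    [0, [0.015, -0.05, 0], [0, 0, 0]],
    [0, [0, 0, 0], [0, 0, 0]]
  ]
}}

```text
time_s: 32.05
tcp_pos: [0.5245, 0.0763, 0.0836]
tool_rot: [-0.13, 3.137, 0.003]
wrist_force: [7.0, 6.7, -7.0]
width: 0.0228
grasp_force: 40.0
```

```bash
python3 st.py
```

```text
[([230, 186, 11, 24, 160], [235.8, 198.7])]
w 0.022579224299643194 g 39.998213052749634 F [ 6.5  6.5 -8.1] tcp [0.5245 0.0763 0.0836] r 0.11956016075515832 ang 165.76845473792466 yaw 94.73948320403686 F tool [-7.   6.   8.1]
```

Request:
{"op": "step_arm", "data": {
  "increments": [
    [0, [0.015, -0.05, 0], [0, 0, 0]],
    [0, [0.015, -0.05, 0], [0, 0, 0]],
    [0, [0, 0, 0], [0, 0, 0]],
    [0, [0, 0, 0], [0, 0, 0]]
  ],
  "newtons": 50
}}

```text
time_s: 32.5
tcp_pos: [0.5244, 0.0758, 0.0837]
tool_rot: [-0.133, 3.135, 0.007]
wrist_force: [8.4, 15.3, -11.7]
width: 0.0227
grasp_force: 50.0
```

```bash
python3 st.py
```

```text
[([229, 186, 12, 23, 168], [236.0, 198.7])]
w 0.022682264024175537 g 49.99737739562988 F [  8.9  13.9 -11. ] tcp [0.5244 0.0757 0.0837] r 0.11955170549494028 ang 166.03806454995714 yaw 94.85069383550668 F tool [-10.   13.1  11.1]
```

The head is on the stop: 3 mm more command moved it 0.5 mm and the force rose. Quick check of the rest by blobs, then hand in.

```bash
python3 - <<'E'
from h import *
import time
c=cam("side");T=cam("top")
print("blue",[b for b in blobs(c,(105,120,60),(130,255,255)) if 150<b[1][0]<350])
print("jar/beads red",blobs(c,(0,190,90),(4,255,255),5),"yellow",blobs(c,(18,100,120),(35,255,255),5),"bottle",[b for b in blobs(c,(5,150,120),(16,255,255)) if b[1][0]>280])
s=monitor.sense();print(s["time_s"],s["grasp_force"],np.round(s["wrist_force"],1),np.round(s["tcp_pos"],4))
if any(290<b[1][0]<350 and b[0][3]>22 for b in blobs(c,(105,120,60),(130,255,255))): print(arm.close_job())
E
```

```text
blue [([316, 129, 10, 27, 175], [320.9, 141.9]), ([189, 344, 35, 40, 195], [206.4, 364.8]), ([152, 353, 33, 31, 62], [168.3, 368.4])]
jar/beads red [([286, 111, 8, 52, 233], [288.8, 132.0]), ([224, 201, 6, 7, 34], [226.8, 204.2])] yellow [([224, 154, 10, 4, 13], [228.3, 155.7]), ([213, 159, 7, 7, 22], [215.6, 162.0]), ([247, 160, 7, 6, 21], [251.0, 161.8]), ([199, 164, 5, 3, 11], [200.5, 164.7]), ([231, 165, 10, 11, 21], [235.8, 169.5]), ([230, 178, 8, 7, 24], [234.1, 180.6]), ([241, 199, 3, 8, 19], [241.8, 202.6]), ([212, 219, 7, 7, 39], [215.4, 221.7])] bottle [([312, 125, 21, 14, 132], [322.3, 130.1])]
32.65 49.9975061416626 [  9.6  15.7 -10.5] [0.5244 0.0758 0.0837]
the job is handed in; nothing more can be done
None
```

I handed the job in at 32.7 s: I stirred the beads for about four turns, stood the rod back in its holder, and am holding the sensor head against its stop with a 50 N grip. The rod, bottle and slide box measured unmoved at the end; the gripper hid the jar and some beads then, but all six beads were in the well partway through stirring.

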